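# Clip the washed roller back into the bench gluing machine

## Robot

A 6-joint arm with a two-finger parallel gripper is mounted at the origin on the work surface. World frame = base frame: x ahead of the robot, y to its left, z up, the work surface at z = 0. Lengths are in m, angles in rad, forces in N, time in s.
With the tool pointing down it reaches from about 0.325 to 0.9 m from the base axis. Payload 6.1 kg.
Tool frame: the origin (TCP) lies midway between the tips of the shut fingers; the grasp point (between the pads) lies 19 mm behind it (tcp_to_grasp is the x of the grasp point in the tool frame, in m); x points along the fingers, y is the direction in which the jaws open and shut, and the axes are right-handed (so a half turn about x gives the same grasp; the last joint's range is limited). The gripper opens to 85 mm and grips with 20 to 120 N. Pads are 22 mm wide; open, the fingers measure 114 mm over their backs; the gripper's body (76 mm by 85 mm) begins 54 mm behind the grasp point. The pads swing forward as they close: fully open they stand 13 mm farther back than shut.
Start: joints at [-1.425, 0.22, 1.526, -0, 1.395, -0.126], TCP at [0.168, -0.602, 0.231] pointing down, gripper open.
Joint ranges: [-2.98, 2.98], [-0.91, 2.08], [0.09, 2.57], [-1.24, 4.39], [0.2, 2.65], [-2.68, 2.68]. Speed limits (rad/s): [2.57, 2.57, 3.01, 3.14, 3.14, 3.14].

## Interface

Orientations are given as a unit quaternion [w, x, y, z].
In Python, from workcell import * gives the robot as it stands. Calls block until the motion is done:
- move_pose(position, orientation): joint-space move of the TCP to a pose.
- move_linear(position, rate=0.15, ori=None): straight line of the TCP; ori=None keeps the orientation; rate is the mean speed in m/s.
- set_joints(angles): joint-space move.
- command_gripper(opening, grip_force=None): finger opening in m; grip_force is the grip in N (None keeps the last); returns when the fingers have stopped.
- sleep(seconds).
- solve_ik(position, orientation): joint angles nearest the present ones, or None.
- get_obs(): the state.
- grab_frame(name): name is "side" or "top" or "wrist"; returns (picture, depth): 480x640x3 uint8, red, green, blue; 480x640 float32, m along the optical axis (not along the pixel's ray), 0 where there is no reading.
- camera_model(name): a dict with "vertical_fov" (degrees; the focal length in pixels is half the picture's height over the tangent of half this angle, whatever the lens; pixels are square), "cx", "cy" (the principal point, pixels), "view" (4x4, takes a point from world to camera coordinates). Camera axes: x right, y down, z forward; pixel columns grow to the right and rows downward; lengths in m; the calibration is good to about 2 mm. A picture is of the moment at which its call begins: read the wrist's pose just before it. camera_model takes no time and is no camera call; for the wrist camera it gives the pose at the moment of the call.
A pose or a line that the arm cannot do raises IKError and nothing moves.
- hand_in(): hands the job in, once; it reports no verdict.
The state is a dict: "time_s": time; "q": joint angles; "qd": joint speeds; "effort": joint torques, N m; "eef_pos": TCP position; "tcp_rot": TCP orientation; "contact_force": force on the tool from outside, world axes, zero at the start; "torque": the same for the moment, N m; "opening": finger opening in m.
Only numpy, scipy, OpenCV 4.12 (cv2) and the standard library are available. Lean on these libraries where they do the work, as an engineer would, in place of code of your own. Each camera call takes 0.05 s, during which the arm holds its last target.

## Task

Take the thick roller with the toothed wheel from the wooden rack and snap it sideways into the two spring clips of the bench gluing machine, toothed wheel beside the machine's drive pinion. Press both ends down until they are fully home, firmly enough to snap but without forcing the clips, let go of it, and leave everything else where it stands.

Things in the scene. Friction and masses are not known exactly. Their poses are not given: they have to be found in the camera images.
- roller_center (a point): Centre, on the axis, of the roller to fit: black rubber 36 mm in diameter, 80 mm long; a bare 14 mm steel journal at each end (153 mm overall); steel toothed wheel, 32 mm across, at one end; about 220 g. y points along it to the toothed wheel; x and z turn as it rolls. It starts level in V notches of the rack, axis 60 mm above the bench, free below between the notches; take it across the rubber.
- roller_gear (a point): Centre of the roller's toothed wheel, 73 mm from the roller's centre along its y; the wheel is 12 mm wide.
- gluer: Bench gluing machine, fixed. Origin on the bench straight below the centre of a seated roller; z up; -x is its front; y along a seated roller towards the gear case and drive pinion. Two C-shaped spring-steel clips, 10 mm wide, open upwards on posts at y = +57 and -57 mm; they take the bare journals beside the rubber, with about 4 mm of play along y each way. Base plate 190 x 200 mm.
- gluer_case (a point): Middle of the top of the machine's gear and motor case: 120 mm deep (x), 66 mm wide (y), top 96 mm above the bench, 119 mm from the machine's middle along +y. The small steel drive pinion turns beside it, level with a seated roller, 67 to 79 mm along y and 31 mm towards +x; the roller's toothed wheel belongs next to it.
- gluer_trough (a point): Middle of the floor of the machine's empty steel paste trough, below the roller: floor 16 mm and rim 50 mm above the bench, 176 mm (x) by 94 mm (y) outside. Clips and posts share a height adjustment clamped by two thumbscrews; its setting is not measured: a seated roller is level, its axis 58 to 84 mm above the bench, and only touch or a look tells where.
- jaw_drive_front (a joint): Opening angle (rad) of the front (-x) jaw of the clip at +y: 0 when empty or when something only lies on the clip, up to 0.15 while a journal passes the mouth, 0.03 to 0.06 with a journal home, as the jaw keeps gripping it. A journal coming down touches the flared mouth about 12 mm above home.
- jaw_drive_back (a joint): The same for the back (+x) jaw of the clip at +y. The mouth is narrower than the journal: the jaws spring aside, both clips together take about 10 to 16 N to pass, then the resistance drops, the jaws close over the journal and draw it on to a hard seat. The roller's weight alone does not open the clips.
- jaw_plain_front (a joint): The same for the front (-x) jaw of the clip at -y. Pressing a roller down with more than about 30 N, or slamming it in, bends the clips and spoils the job.
- jaw_plain_back (a joint): The same for the back (+x) jaw of the clip at -y.
- rack: Wooden roller rack, fixed: base board 200 x 170 mm, 14 mm thick, two notched cross boards 120 mm apart (11 mm thick, tops 66 mm above the bench) that hold two rollers side by side, 84 mm apart along x. Origin on the bench under its middle, z up. Which roller lies in which notches varies.
- spare_center (a point): A slimmer plain roller that also lies on the rack and stays there: rubber 24 mm in diameter and 80 mm long, 14 mm journals, no toothed wheel. The point is its centre, y along it.
- paste_jar: Closed white jar, 84 mm in diameter, 120 mm tall, stays where it is. Origin at the centre of its underside.
- bottle: Clear plastic bottle with blue cap, 66 mm in diameter, 210 mm tall, stays where it is. Origin at the centre of its underside.
- bowl: Plastic bowl, 130 mm in diameter, 50 mm tall, stays where it is. Origin at the centre of its underside.
- brush: Paste brush 170 mm long, lying on the bench, stays where it is. Origin under its middle.
- stamp: Wooden hand stamp with knob, 36 x 60 mm, 78 mm tall, stays where it is. Origin at the centre of its underside.
- pack: Small closed carton 56 x 88 x 23 mm lying on the bench, stays where it is. Origin at the centre of its underside.
Things that resemble listed ones, but are neither listed nor needed, are in the scene too. What is shaped like the part that bears roller_center but green or purple is not meant.

How it is judged:
On the way:
1. the roller is lifted off the rack (z of roller_center in the frame of rack above 0.09 m and contact force between roller and rack below 0.1 N), for 0.1 s.
At the end, for the whole second after the job is handed in: Both journals home, all four jaws closed over them (0.02 to 0.09 rad); roller in line with the machine within 0.04 rad, centre within 9 mm of its middle, axis 55 to 87 mm above the bench, toothed wheel on the drive side; at rest and released (value of joint jaw_drive_front between 0.02 and 0.09 rad and value of joint jaw_drive_back between 0.02 and 0.09 rad and value of joint jaw_plain_front between 0.02 and 0.09 rad and value of joint jaw_plain_back between 0.02 and 0.09 rad and horizontal distance between roller_center and gluer below 0.009 m and y of roller_gear in the frame of gluer above 0.06 m and z of roller_center in the frame of gluer between 0.055 and 0.087 m and angle between the y axis of roller_center and the y axis of gluer, either way round below 0.04 rad and linear speed of roller below 0.02 m/s); the robot touches nothing.
It fails at once if the roller was forced into the machine (over 70 N, all its contacts with clips and seats added up; a press of about 30 N) (contact force between roller and gluer above 70 N).
It fails at once if the gripper or arm pushed on the machine with more than 25 N (contact force between the arm and gluer above 25 N).
It fails at once if the spare roller or another thing on the bench was moved by more than 20 mm (distance of any of spare_center, paste_jar, bottle, bowl, brush, stamp, pack from where it was at the start of the episode above 0.02 m).
It also fails if it takes over 48 s, if anything falls off the work surface, if the arm or the gripper's body presses on something with over 40 N, if the wrist force passes 120 N, or if a joint passes its speed limit or range.

## Working session

There is one attempt and no reset: what is moved stays moved. The work goes in short steps, each a Python script; the robot and the scene stay as the last script left them, time stands still between calls to the robot, and variables do not carry over. Pictures are saved under pics/ and viewed, and the job is handed in when it is done.

```bash
ls; mkdir -p pics; python3 - <<'E'
from workcell import *
import cv2,numpy as np
for n in ("side","top","wrist"):
    m=camera_model(n); p,d=grab_frame(n)
    cv2.imwrite(f"pics/{n}0.png",p[:,:,::-1]); np.savez(f"pics/{n}0.npz",p=p,d=d,view=m["view"],f=240/np.tan(np.radians(m["vertical_fov"]/2)),cx=m["cx"],cy=m["cy"])
    print(n,{k:np.round(v,3).tolist() for k,v in m.items() if k!='name'})
o=get_obs(); print(o)
E
```

```text
pics
side {'vertical_fov': 45.443, 'cx': 314.697, 'cy': 242.053, 'view': [[-0.926, -0.378, 0.009, 0.469], [-0.249, 0.592, -0.766, 0.221], [0.285, -0.712, -0.642, 1.175], [0.0, 0.0, 0.0, 1.0]]}
top {'vertical_fov': 57.216, 'cx': 322.204, 'cy': 239.259, 'view': [[0.028, -1.0, 0.006, -0.082], [-0.989, -0.029, -0.142, 0.549], [0.142, -0.001, -0.99, 0.929], [0.0, 0.0, 0.0, 1.0]]}
wrist {'vertical_fov': 65.661, 'cx': 318.572, 'cy': 236.476, 'view': [[0.267, -0.964, -0.002, -0.625], [-0.913, -0.254, 0.319, -0.04], [-0.308, -0.084, -0.948, 0.38], [0.0, 0.0, 0.0, 1.0]]}
{'time_s': 0.15, 'q': array([-1.42510452e+00,  2.21053071e-01,  1.52734842e+00, -4.38919636e-06,
        1.39472695e+00, -1.26106218e-01]), 'qd': array([-0.00168496, -0.00283094, -0.00194461, -0.00012645,  0.0004352 ,
       -0.00103378]), 'effort': array([-3.12790335e-04, -4.97483289e+01, -3.89905179e+01, -2.10372223e-04,
        7.09503001e-03, -9.47600569e-06]), 'eef_pos': array([ 0.16771173, -0.60158577,  0.23044548]), 'tcp_rot': array([-0.09525689, -0.70058012, -0.09634278,  0.70059381]), 'contact_force': array([-0.31684818,  0.57107516, -0.47623011]), 'torque': array([-0.00734154,  0.01107207, -0.02028213]), 'opening': 0.08558418876513116}
```

View pics/side0.png

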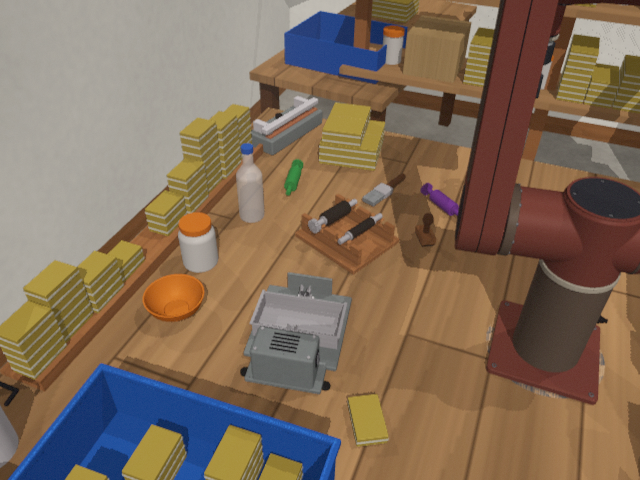

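View pics/top0.png

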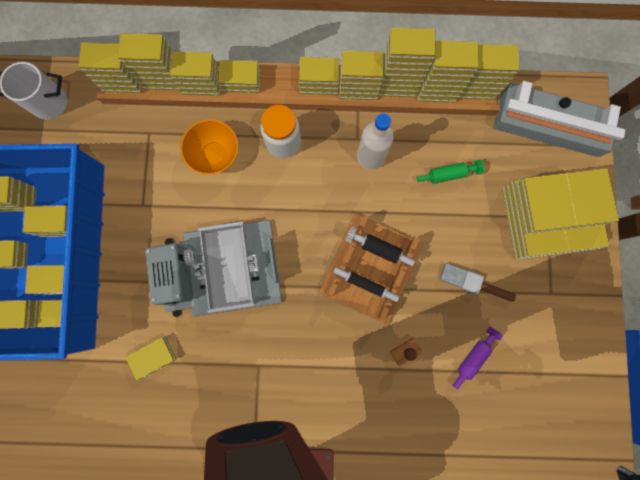

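View pics/wrist0.png

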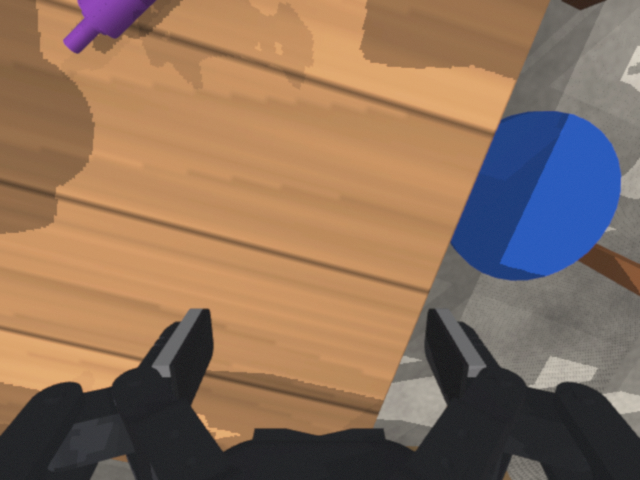

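Candidates: the thick black roller at top px (383,249), with a wheel at about (351,235); the slim black one at (366,285); a green one at (450,172) and a purple one at (476,360). The first fits: thick, black and toothed. I'll confirm it in a crop.

```bash
python3 - <<'E'
import cv2,numpy as np
a=cv2.imread("pics/top0.png")
c1=cv2.resize(a[205:325,310:430],(400,400),interpolation=cv2.INTER_CUBIC)
c2=cv2.resize(a[205:325,140:290],(500,400),interpolation=cv2.INTER_CUBIC)
cv2.imwrite("pics/crop1.png",cv2.resize(np.hstack([c1,c2]),(800,356)))
E
```

```text
(no output)
```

View pics/crop1.png

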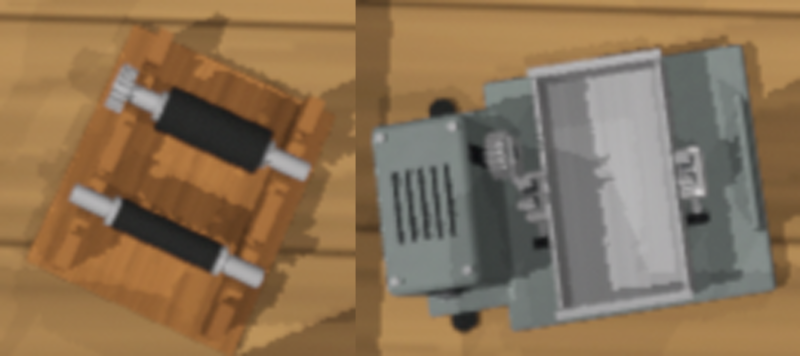

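The crop confirms it: the upper roller is thick and black, with a toothed wheel at its upper-left end. On the machine, the case and pinion are at its left end, with the pinion towards +x. Next I'll get coarse positions.

```bash
cat > h.py <<'E'
import numpy as np,cv2
def load(n):
    z=np.load(f"pics/{n}.npz"); return z
def ray(z,uv,h):
    V=z["view"];R=V[:3,:3];t=V[:3,3];c=-R.T@t
    uv=np.atleast_2d(np.asarray(uv,float))
    d=np.c_[(uv[:,0]-z["cx"])/z["f"],(uv[:,1]-z["cy"])/z["f"],np.ones(len(uv))]@R
    return c+d*((h-c[2])/d[:,2])[:,None]
def proj(z,P):
    P=np.atleast_2d(P);q=P@z["view"][:3,:3].T+z["view"][:3,3]
    return np.c_[q[:,0]/q[:,2]*z["f"]+z["cx"],q[:,1]/q[:,2]*z["f"]+z["cy"]]
def cloud(z):
    d=z["d"];v,u=np.mgrid[:480,:640]
    q=np.stack([(u-z["cx"])/z["f"]*d,(v-z["cy"])/z["f"]*d,d],-1)
    return (q-z["view"][:3,3])@z["view"][:3,:3]
E
python3 - <<'E'
from h import *
z=load("top0");p=z["p"];W=cloud(z)
m=((p.max(2)<50)).astype(np.uint8); m[:, :310]=0;m[:,430:]=0;m[:205]=0;m[325:]=0
n,l,s,c=cv2.connectedComponentsWithStats(m)
for i in range(1,n):
    if s[i,4]>100:
        k=l==i; v,u=np.nonzero(k); r=cv2.minAreaRect(np.c_[u,v].astype(np.float32)); b=cv2.boxPoints(r)
        P=ray(z,b,.06)[:,:2]; print(s[i],r, P.mean(0).round(4),"sides",np.linalg.norm(P[0]-P[1]),np.linalg.norm(P[1]-P[2]),"zmax",np.percentile(W[k][:,2],[5,50,95]))
        e=P[1]-P[0] if np.linalg.norm(P[0]-P[1])>np.linalg.norm(P[1]-P[2]) else P[2]-P[1]
        print("dir",np.degrees(np.arctan2(e[1],e[0])))
# machine: case top by height
H=W[...,2]; reg=np.zeros(H.shape,bool);reg[215:325,140:290]=1
k=reg&(abs(H-.096)<.006)
v,u=np.nonzero(k);r=cv2.minAreaRect(W[k][:,:2].astype(np.float32));print("case",k.sum(),r)
E
```

```text
[363 235  39  27 527] ((381.91888427734375, 248.18431091308594), (36.39292526245117, 14.901328086853027), 23.749494552612305) [ 0.5324 -0.1945] sides 0.03254339869920696 0.07796769970146959 zmax [0.06688954 0.07388404 0.07767156]
dir -112.46620083949621
[349 272  35  24 325] ((366.02191162109375, 283.7024230957031), (35.27073669433594, 9.498652458190918), 24.77513885498047) [ 0.4554 -0.1614] sides 0.020267537424090924 0.07460857819606438 zmax [0.06453767 0.06873769 0.07216331]
dir -113.21272561059017
case 1796 ((0.46249276399612427, 0.2575112581253052), (0.11901839077472687, 0.06580087542533875), 10.323419570922852)
```

```bash
cat >> h.py <<'E'
from scipy.spatial.transform import Rotation as Ro
def toolR(phi):
    c,s=np.cos(phi),np.sin(phi)
    return np.array([[0,c,s],[0,s,-c],[-1,0,0.]])
def quat(phi):
    q=Ro.from_matrix(toolR(phi)).as_quat(); return np.r_[q[3],q[:3]]
def snap(n,fn):
    from workcell import grab_frame,camera_model
    m=camera_model(n);p,d=grab_frame(n)
    cv2.imwrite(f"pics/{fn}.png",p[:,:,::-1]); np.savez(f"pics/{fn}.npz",p=p,d=d,view=m["view"],f=240/np.tan(np.radians(m["vertical_fov"]/2)),cx=m["cx"],cy=m["cy"])
# camera in tool frame
_z=np.load("pics/wrist0.npz"); _q=[-0.09525689,-0.70058012,-0.09634278,0.70059381]
_R=Ro.from_quat([_q[1],_q[2],_q[3],_q[0]]).as_matrix(); _V=_z["view"]
CAM_T=_R.T@(-_V[:3,:3].T@_V[:3,3]-np.array([0.16771173,-0.60158577,0.23044548])); CAM_D=_R.T@_V[2,:3]
def look_tcp(target,phi,zt):
    R=toolR(phi); c=R@CAM_T; d=R@CAM_D
    s=(target[2]-zt-c[2])/d[2]
    off=c+d*s; return np.array([target[0]-off[0],target[1]-off[1],zt])
E
python3 - <<'E'
from h import *
from workcell import *
print("cam",CAM_T,CAM_D)
print("start y",_R[:,1],_R[:,2])
r=np.radians
for nm,t,phs in (("roller",(.5325,-.1945),(-22.5,157.5)),("mach",(.4838,.140),(10.3,190.3))):
    for ph in phs:
        for zz in (.04,.15,.3):
            q=solve_ik([*t,zz],quat(r(ph))); print(nm,ph,zz,None if q is None else np.round(q,2))
        L=look_tcp((*t,.06),r(ph),.2); q=solve_ik(L,quat(r(ph))); print("look",L,None if q is None else np.round(q,2))
E
```

```text
cam [-0.14123025  0.00074799 -0.08209128] [ 9.47696679e-01 -4.97042296e-04  3.19171986e-01]Traceback (most recent call last):
  File "<stdin>", line 4, in <module>
NameError: name '_R' is not defined
```

```bash
python3 - <<'E'
from h import *
from workcell import *
r=np.radians
for nm,t,phs in (("roller",(.5325,-.1945),(-22.5,157.5)),("mach",(.4838,.140),(10.3,190.3))):
    for ph in phs:
        for zz in (.04,.15,.3):
            q=solve_ik([*t,zz],quat(r(ph))); print(nm,ph,zz,None if q is None else np.round(q,2))
        L=look_tcp((*t,.06),r(ph),.2); q=solve_ik(L,quat(r(ph))); print("look",L,None if q is None else np.round(q,2))
E
```

```text
roller -22.5 0.04 [-0.49  0.3   1.82 -0.    1.02 -0.1 ]
roller -22.5 0.15 [-0.49  0.15  1.76 -0.    1.23 -0.1 ]
roller -22.5 0.3 [-0.49  0.04  1.59 -0.    1.5  -0.1 ]
look [ 0.536776   -0.18260767  0.2       ] [-0.47  0.11  1.71 -0.    1.32 -0.07]
roller 157.5 0.04 None
roller 157.5 0.15 None
roller 157.5 0.3 None
look [ 0.528224   -0.20639233  0.2       ] None
mach 10.3 0.04 [ 0.12  0.16  1.98 -0.    0.99 -0.05]
mach 10.3 0.15 [ 0.12  0.    1.92 -0.    1.22 -0.05]
mach 10.3 0.3 [ 0.12 -0.11  1.74 -0.    1.51 -0.05]
look [0.48095209 0.15231264 0.2       ] [ 0.15 -0.05  1.87 -0.    1.32 -0.03]
mach 190.3 0.04 None
mach 190.3 0.15 None
mach 190.3 0.3 None
look [0.48664791 0.12768736 0.2       ] None
```

```bash
python3 - <<'E'
from h import *
from workcell import *
r=np.radians
move_pose(look_tcp((.5325,-.1945,.06),r(-22.5),.2),quat(r(-22.5))); sleep(.2)
snap("wrist","wr1"); print(get_obs()["time_s"])
move_pose(look_tcp((.4838,.14,.06),r(10.3),.22),quat(r(10.3))); sleep(.2)
snap("wrist","wm1"); o=get_obs();print(o["time_s"],o["eef_pos"],o["contact_force"])
E
```

```text
2.4167
3.975 [0.48007657 0.15809186 0.21984474] [-0.13575752 -0.32776358 -0.19417068]
```

View pics/wr1.png

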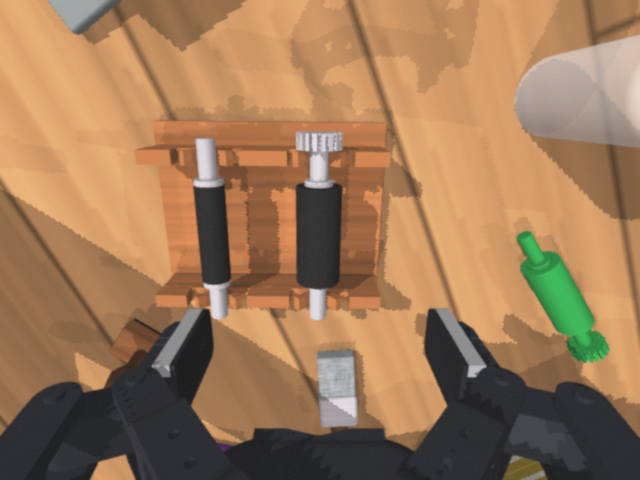

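View pics/wm1.png

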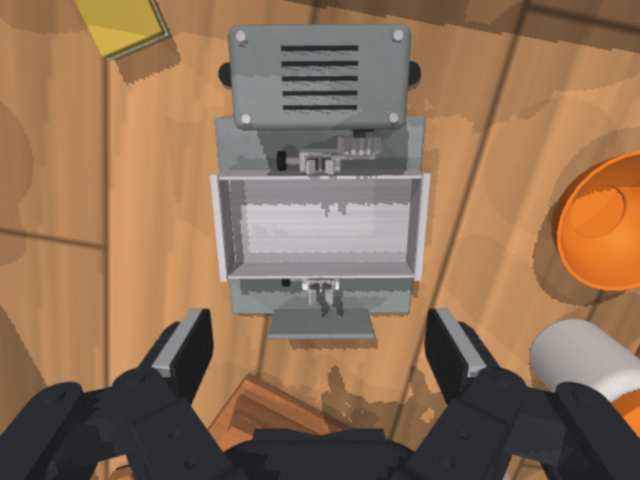

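The wrist view shows the thick roller's rubber at (319,235) and its wheel at (319,142). In the machine view the trough centre is at (320,228), with clips at (320,160) and (321,288). Now I'll measure these precisely.

```bash
python3 - <<'E'
from h import *
z=load("wr1");p=z["p"];W=cloud(z)
m=(p.max(2)<55).astype(np.uint8); m[:170]=0;m[300:]=0;m[:,:280]=0;m[:,360:]=0
v,u=np.nonzero(m);r=cv2.minAreaRect(np.c_[u,v].astype(np.float32));b=cv2.boxPoints(r);P=ray(z,b,.06)[:,:2]
print("rubber",r,P.mean(0),np.linalg.norm(P[0]-P[1]),np.linalg.norm(P[1]-P[2]))
# depth: top strip of rubber/journals
K=m>0; X=W[K]; t=X[X[:,2]>np.percentile(X[:,2],60)]
print("top z",np.percentile(X[:,2],[50,90,98]), "cloud mean top",t.mean(0))
e=np.linalg.svd(t[:,:2]-t[:,:2].mean(0))[2][0]; print("ang",np.degrees(np.arctan2(*e[::-1])))
for i in range(4): 
    e=P[(i+1)%4]-P[i]; print(np.linalg.norm(e).round(4),np.degrees(np.arctan2(e[1],e[0])).round(2))
# gear & tail ends along the axis
hs=ray(z,[[319.5,132],[319.5,152],[318,319]],.06);print("ends",hs)
z=load("wm1");W=cloud(z);H=W[...,2]
def rect(k,n):
    k=cv2.morphologyEx(k.astype(np.uint8),cv2.MORPH_OPEN,np.ones((2,2),np.uint8))>0
    r=cv2.minAreaRect(W[k][:,:2].astype(np.float32));print(n,k.sum(),r)
reg=np.zeros(H.shape,bool);reg[15:135,215:420]=1
rect(reg&(abs(H-.096)<.004),"case")
reg=np.zeros(H.shape,bool);reg[172:284,205:435]=1
rect(reg&(abs(H-.05)<.003),"rim")
np.set_printoptions(linewidth=250,suppress=True)
for (a,b) in((145,180),(272,312)):
    print("rows",a,b);print((H[a:b:2,276:385:3]*1000).round().astype(int))
E
python3 - <<'E'
import cv2,numpy as np
a=cv2.imread("pics/wm1.png")
c=[cv2.resize(x,(800,290),interpolation=cv2.INTER_CUBIC) for x in (a[135:182,255:385],a[268:315,255:385])]
cv2.imwrite("pics/clips.png",np.vstack(c))
E
```

```text
rubber ((318.5, 235.5), (103.0, 43.0), 90.0) [ 0.53128536 -0.19689645] 0.03276528408991249 0.08679309138193114
top z [0.07388745 0.07652288 0.07730767] cloud mean top [ 0.53460142 -0.19126353  0.07899075]
ang -112.75430779226647
0.0328 -22.63
0.0868 -111.58
0.036 157.38
0.0868 66.3
ends [[ 0.56336346 -0.1218764   0.06      ]
 [ 0.55787207 -0.13507533  0.06      ]
 [ 0.50243746 -0.26494785  0.06      ]]
case 17791 ((0.4735787808895111, 0.25828930735588074), (0.13819171488285065, 0.06675293296575546), 10.606426239013672)
rim 3089 ((0.48321452736854553, 0.15311549603939056), (0.2151802033185959, 0.17307403683662415), 10.590948104858398)
rows 145 180
[[ 13  13  14  13  13  14  12  13  14  12  13  13  12  14  12  12  13  13  12  12  12  62  67  71  73  71  75  73  74  70  74  75  71  70  67  13  12]
 [ 14  12  14  12  12  12  12  13  13  14  13  12  13  12  14  13  14  12  14  14  13  63  68  71  72  70  74  72  75  73  73  74  70  70  67  12  13]
 [ 13  12  12  13  12  13  14  12  13  17  17  17  17  16  17  16  18  18  18  19  17  61  67 361  71  70  75  73  75  71  73  74  71  71  67  
[... 4607 characters left out ...]
13  14  13  13  12 361  13  12  12  13  11  13  13  13  13  14  14  13  12  13  13  13  14  13]
 [ 12  13  13  12  12  13  12  14  13  12  12  14  13  12  14  12  14  12  13  12  14  14  14  13  13  13  12  14  14  12  13  13  12  11  12  13  13]
 [ 12  12  13  12  12  13  13  14  13  12  14  13  13  12  12  14  12  13  13  13  12  13  13  11  12  13  13  13  12  13  12  13  12  13  14  13  14]
 [ 13  13  12  13  13  13  13  13  12  13  12  14  12  12  14  12  13  13  15  13  14  12  13  12  13  12  13  13  12  13  12  13  13  13  12  13  13]
 [ 15  16  15  16  16  17  16  17  16  16  17  16  17  17  16  16  17  16  17  18  17  17  17  17  16  17  16  17  18  17  16  13  13  13  13  13  13]]
```

View pics/clips.png

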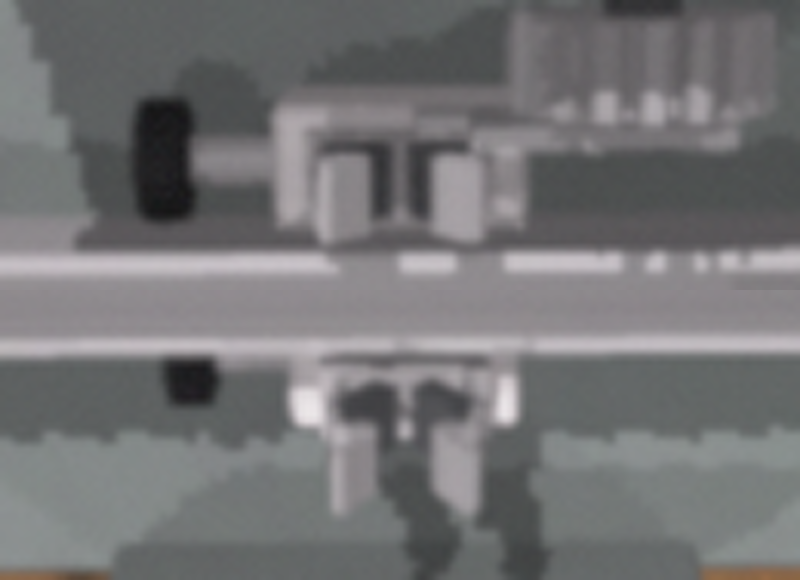

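```bash
python3 - <<'E'
from h import *
z=load("wm1");W=cloud(z);H=W[...,2]
c=[]
for (a,b) in((160,177),(288,304)):
    k=np.zeros(H.shape,bool);k[a:b,306:337]=1;k&=(H>.0615)&(H<.0725)
    v,u=np.nonzero(k);X=W[k]
    r=cv2.minAreaRect(X[:,:2].astype(np.float32));print(k.sum(),X.mean(0),r)
    c.append(np.array(r[0]))
d=c[0]-c[1];print("dist",np.linalg.norm(d),"yaw",np.degrees(np.arctan2(-d[0],d[1])),"mid",(c[0]+c[1])/2)
# rim corners in outer outline by row/col edges, case corners
reg=np.zeros(H.shape,bool);reg[170:284,205:435]=1
k=reg&(abs(H-.0495)<.003);
n,l,s,cc=cv2.connectedComponentsWithStats(k.astype(np.uint8),connectivity=8)
i=1+np.argmax(s[1:,4]);print("rim",s[i],cv2.minAreaRect(W[l==i][:,:2].astype(np.float32)))
reg[:]=0;reg[15:135,229:411]=1;k=reg&(abs(H-.096)<.004);k=cv2.erode(k.astype(np.uint8),np.ones((3,3)))>0
r=cv2.minAreaRect(W[k][:,:2].astype(np.float32));print("case",r,np.array(r[0])-0.119*np.array([-np.sin(np.radians(10.6)),np.cos(np.radians(10.6))]))
# roller journals
z=load("wr1");W=cloud(z)
for (a,b,u0,u1) in((156,176,312,327),(292,316,311,327)):
    X=W[a:b,u0:u1].reshape(-1,3);X=X[(X[:,2]>.05)&(X[:,2]<.07)];print("journal",X.mean(0),np.percentile(X[:,2],95))
E
```

```text
225 [0.47390972 0.1978745  0.06770531] ((0.47418877482414246, 0.197657510638237), (0.020587127655744553, 0.010087230242788792), 10.558234214782715)
197 [0.49474591 0.08653769 0.06729394] ((0.4947430193424225, 0.08537844568490982), (0.02057359181344509, 0.01097350288182497), 9.762042999267578)
dist 0.11414493153228797 yaw 10.373922197999265 mid [0.4844659  0.14151798]
rim [ 210  173  221  109 3223] ((0.48418503999710083, 0.14127197861671448), (0.18466444313526154, 0.09847042709589005), 10.502012252807617)
case ((0.4626648426055908, 0.2584209740161896), (0.11555655300617218, 0.061836373060941696), 10.718838691711426) [0.48455505 0.14145167]
journal [ 0.55396366 -0.14351655  0.06476078] 0.06664098708120303
journal [ 0.5093877  -0.24901614  0.06410155] 0.06624736220917998
```

Machine: (0.4845, 0.1414), yaw 10.5°; clips, rim and case all agree, and the measured clip spacing of 114.1 mm matches the nominal 114. Roller: centre (0.5319, -0.1957), axis at 67.1°. Now the pick.

```bash
python3 - <<'E'
from h import *
from workcell import *
ph=np.radians(-22.9);c=[.5319,-.1957]
move_pose([*c,.15],quat(ph)); command_gripper(.075)
move_linear([*c,.039],rate=.08); sleep(.2)
print(get_obs()["contact_force"])
command_gripper(.0,grip_force=80); sleep(.3)
o=get_obs();print(o["time_s"],o["opening"],o["eef_pos"],o["contact_force"])
move_linear([*c,.06],rate=.05)
move_linear([*c,.20],rate=.15); sleep(.3)
o=get_obs();print(o["time_s"],o["opening"],o["eef_pos"],o["contact_force"],o["torque"])
snap("wrist","wl1")
E
```

```text
[-0.07239081  0.22604287  0.02002285]
8.1 0.03446154742155952 [ 0.53110933 -0.19536225  0.03931392] [-3.96755062  1.73349446  5.62216736]
10.05 0.03425248697362189 [ 0.53159217 -0.19556037  0.19927119] [ 0.44462012  0.02241968 -2.41281126] [ 0.00218585 -0.00827968  0.00460246]
```

View pics/wl1.png

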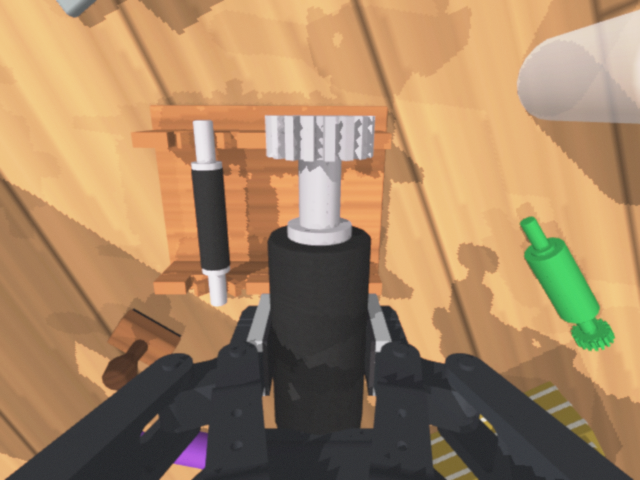

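The roller is held centred, with its wheel at (320,138) and journal at (320,193). The weight read on the wrist is 2.4 N. I'll check its level and its offset in the grip.

```bash
python3 - <<'E'
from h import *
z=load("wl1");W=cloud(z);T=np.array([.53159,-.19556,.19927]);R=toolR(np.radians(-22.9))
u=320
for v in (112,116,118,125,135,145,155,159,162,170,180,190,200,210,216,220,225,228,232,236,240,245,250,260,280,300):
    X=np.median(W[v,u-2:u+3],axis=0)-T; X=X@R  # tool frame
    print(v,(X*1000).round(1))
# gear lateral extents, journal lateral
for v in (140,190,260):
    X=(W[v]-T)@R; k=(abs(X[:,0])<.06)&(abs(X[:,1])<.03); y=X[k][:,1]; print(v,y.min()*1e3,y.max()*1e3)
E
```

```text
112 [186.    1.4 -80.9]
116 [-33.    1.  -80.2]
118 [-33.5   1.  -79.7]
125 [-32.2   1.  -77.8]
135 [-32.7   1.  -75.1]
145 [-32.1   1.  -72.3]
155 [-32.8   1.  -69.5]
159 [-33.4   1.  -68.5]
162 [-26.5   1.  -66.6]
170 [-26.4   1.  -64.3]
180 [-26.1   1.  -61.2]
190 [-26.6   1.  -58. ]
200 [-26.4   1.  -54.9]
210 [-25.8   1.  -51.3]
216 [-26.    1.  -49.5]
220 [-25.9   1.  -48.3]
225 [-26.6   0.9 -46.6]
228 [-26.    1.  -45.4]
232 [-29.1   1.  -45.2]
236 [-30.7   1.  -44.5]
240 [-30.3   1.  -42.8]
245 [-30.9   1.  -41.5]
250 [-35.1   0.8 -41.1]
260 [-36.7   1.  -38.7]
280 [-37.3   1.1 -32.2]
300 [-36.6   1.  -25.1]
140 -15.615361833056921 17.13495471327967
190 -5.90776766325739 7.61907375860289
260 -16.77138060544739 17.873214757310414
```

```bash
python3 - <<'E'
from h import *
from workcell import *
ph=np.radians(10.5);c=[.4842,.1403]
move_pose([*c,.20],quat(ph)); sleep(.1)
move_linear([*c,.075],rate=.1); sleep(.3)
o=get_obs();print(o["time_s"],o["eef_pos"],o["contact_force"])
snap("wrist","wm2");snap("side","sm2")
a=cv2.imread("pics/sm2.png");cv2.imwrite("pics/sm2c.png",cv2.resize(a[250:400,220:380],(800,600)[:2] if 0 else (640,600),interpolation=cv2.INTER_CUBIC))
E
```

```text
13.1833 [0.48442828 0.14034886 0.07533961] [ 0.34353711 -0.19106821 -2.10062591]
```

View pics/wm2.png

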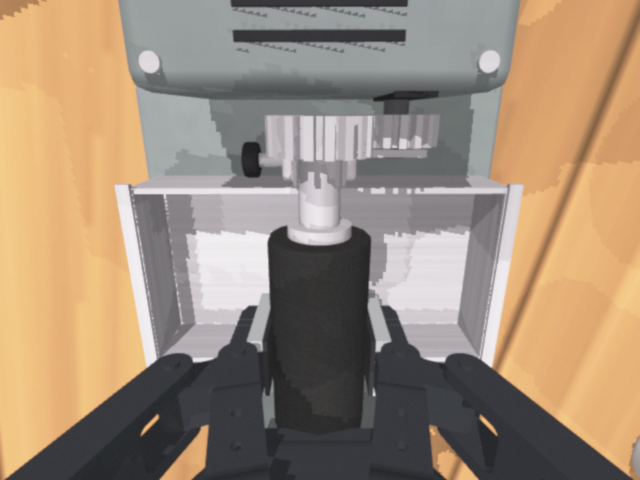

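View pics/sm2c.png

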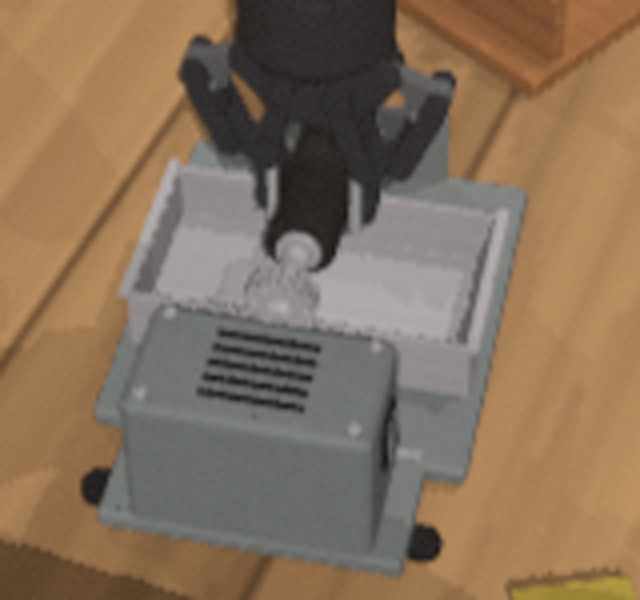

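The toothed wheel (320,138) lines up with the pinion (405,132), and the clip is symmetric under the journal at (320,175). Next is a guarded descent.

```bash
python3 - <<'E'
from h import *
from workcell import *
c=[.4842,.1403]
move_linear([*c,.056],rate=.05); sleep(.15)
o=get_obs();b=-2.2;print(o["time_s"],o["eef_pos"][2],o["contact_force"])
z=.056
while z>.035:
    z-=.001; move_linear([*c,z],rate=.02); o=get_obs(); F=o["contact_force"][2]-b
    print(round(o["time_s"],2),round(z,4),o["eef_pos"].round(4),o["contact_force"].round(1),round(F,1))
    if F>9 or np.hypot(*o["contact_force"][:2])>10: break
E
```

```text
13.9667 0.0562257468934427 [-0.00680769 -0.16517077 -2.04443485]
14.22 0.055 [0.4842 0.1403 0.0551] [ 0.3 -1.1 -2. ] 0.2
14.47 0.054 [0.4841 0.1403 0.0539] [-0.1 -0.  -2.9] -0.7
14.72 0.053 [0.4841 0.1403 0.0529] [-0.2  0.  -1.6] 0.6
14.97 0.052 [0.4842 0.1403 0.052 ] [-0.2 -1.4 -2.7] -0.5
15.22 0.051 [0.4845 0.1403 0.0512] [ 0.5  0.5 -1.2] 1.0
15.47 0.05 [0.4847 0.1404 0.0505] [ 0.1 -0.3  3.9] 6.1
15.72 0.049 [0.485  0.1404 0.05  ] [-1.3  0.2  6.1] 8.3
15.97 0.048 [0.4852 0.1405 0.0492] [-1.5 -0.1  8.7] 10.9
```

```bash
python3 - <<'E'
from h import *
from workcell import *
c=[.4848,.1404]; b=-2.2
z=.048
while z>.0345:
    z-=.0007; move_linear([*c,z],rate=.02); o=get_obs(); F=o["contact_force"][2]-b
    print(round(o["time_s"],2),round(z,4),o["eef_pos"].round(4),o["contact_force"].round(1),round(F,1),round(o["opening"],4))
    if F>19 or np.hypot(*o["contact_force"][:2])>10: break
E
```

```text
16.22 0.0473 [0.4855 0.1405 0.0484] [-2.6 -0.7  8.2] 10.4 0.0344
16.47 0.0466 [0.4854 0.1405 0.0475] [-2.6  0.1  7.7] 9.9 0.0339
16.72 0.0459 [0.4852 0.1405 0.0466] [-1.9 -0.2  5.2] 7.4 0.034
16.97 0.0452 [0.485  0.1404 0.0455] [-1.4 -0.5  3.1] 5.3 0.0343
17.22 0.0445 [0.4846 0.1404 0.0442] [ 0.4 -0.4  1. ] 3.2 0.0343
17.47 0.0438 [0.4844 0.1404 0.0433] [ 1.2 -0.3 -2.8] -0.6 0.0342
17.72 0.0431 [0.4844 0.1403 0.0426] [ 1.8 -0.3 -4.6] -2.4 0.0339
17.97 0.0424 [0.4844 0.1403 0.0419] [ 0.8 -0.1 -5.5] -3.3 0.034
18.22 0.0417 [0.4845 0.1404 0.0414] [ 0.7  0.  -6.6] -4.4 0.0338
18.47 0.041 [0.4845 0.1404 0.0407] [ 1.4  0.7 -6.7] -4.5 0.0341
18.72 0.0403 [0.4846 0.1404 0.0401] [ 0.1 -0.1 -7.8] -5.6 0.0341
18.97 0.0396 [0.4846 0.1404 0.0394] [-0.1  0.2 -7.9] -5.7 0.0337
19.22 0.0389 [0.4847 0.1404 0.039 ] [-0.6 -0.1 -5. ] -2.8 0.0341
19.47 0.0382 [0.4848 0.1404 0.0388] [-5.6 -1.6  3.5] 5.7 0.034
19.72 0.0375 [0.4849 0.1404 0.0388] [-7.4 -1.4  8.9] 11.1 0.0339
19.97 0.0368 [0.4849 0.1404 0.0387] [-10.7  -2.3  14.6] 16.8 0.0341
```

It snapped through: the force peaked at 11 N, went negative as the clips drew the journal in, then hit the hard seat at TCP z = 0.0388 and reached 17 N. I'll unload, release, retreat and look.

```bash
python3 - <<'E'
from h import *
from workcell import *
c=[.4848,.1404]
o=get_obs();print(o["torque"],o["contact_force"])
move_linear([*c,.0388],rate=.02)
o=get_obs();print(o["contact_force"])
command_gripper(.07); sleep(.2)
o=get_obs();print(o["contact_force"],o["opening"])
move_linear([*c,.12],rate=.08)
move_pose(look_tcp((.4845,.1414,.06),np.radians(10.5),.2),quat(np.radians(10.5))); sleep(.2)
o=get_obs();print(o["time_s"],o["contact_force"],o["eef_pos"])
snap("wrist","wm3");snap("side","sm3");snap("top","tm3")
z=load("wm3");W=cloud(z)
cv2.imwrite("pics/wm3c.png",cv2.resize(cv2.imread("pics/wm3.png")[80:340,190:450],(600,600),interpolation=cv2.INTER_CUBIC))
E
```

```text
[-0.34787113  1.62999125  0.13436832] [-10.70318054  -2.34602805  14.64588506]
[-4.1789227  -0.88425373  0.20453095]
[ 0.21291948 -0.55323853 -0.40414683] 0.06959925588918744
22.6417 [-0.32756035 -0.12220186 -0.28187739] [0.48041508 0.15337106 0.19802647]
```

View pics/wm3c.png

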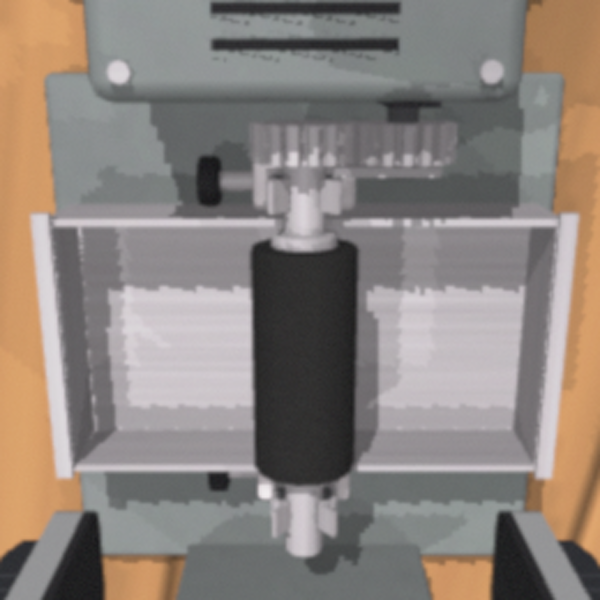

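View pics/tm3.png

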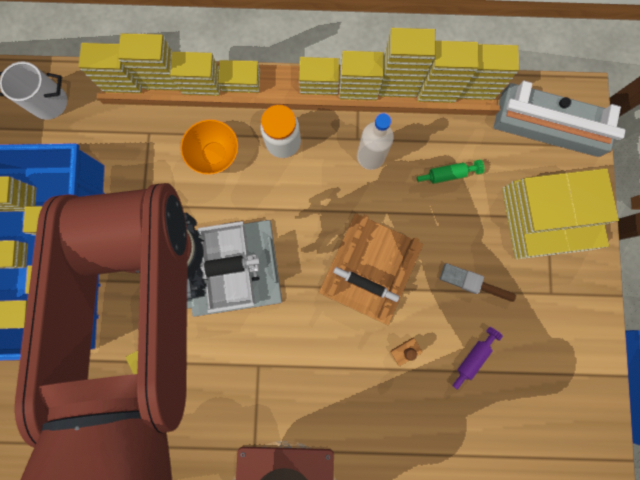

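The crop shows the roller in both clips, with jaw tips on both sides of each journal (crop (303,190) and (303,515)) and the wheel (300,145) meshed beside the pinion. Nothing else has moved. I'll check its level and position numerically.

```bash
python3 - <<'E'
from h import *
z=load("wm3");W=cloud(z);p=z["p"]
ps=np.radians(10.5);R=np.array([[np.cos(ps),np.sin(ps)],[-np.sin(ps),np.cos(ps)]])
X=W.copy();X[...,:2]=(W[...,:2]-[.4845,.1414])@R.T
for y0,y1,n in((45,50,"+journal inner"),(62,66,"+j outer"),(-66,-52,"-journal clip"),(-73,-64,"-journal end"),(20,38,"rubber+"),(-38,-20,"rubber-"),(68,78,"gear")):
    k=(X[...,1]>y0/1e3)&(X[...,1]<y1/1e3)&(abs(X[...,0])<.004)&(X[...,2]>.045);q=X[k]
    print(n,k.sum(),(q[:,:].mean(0)*1000).round(1) if k.any() else "","z90",np.percentile(q[:,2],90).round(4))
m=(p.max(2)<55);m[:170]=0;m[300:]=0;m[:,280:][:,100:]=0;m[:,:270]=0
v,u=np.nonzero(m);r=cv2.minAreaRect(np.c_[u,v].astype(np.float32));P=ray(z,cv2.boxPoints(r),.058)[:,:2];print(r,((P.mean(0)-[.4845,.1414])@R.T*1e3).round(1))
for s,(y) in (("gear",.073),("tail",-.07),("r+",.03),("r-",-.03)):
    k=(abs(X[...,1]-y)<.003)&(abs(X[...,0])<.022)&(X[...,2]>.056);q=X[k][:,0];print(s,q.min()*1e3,q.max()*1e3)
for y in(.057,-.057): # jaw tips
    k=(abs(X[...,1]-y)<.004)&(abs(X[...,0])<.014)&(X[...,2]>.0665);q=X[k];print("jaw",y,"x",np.percentile(q[:,0]*1e3,[2,25,75,98]).round(1),"zmax",np.percentile(q[:,2],95))
E
```

```text
+journal inner 74 [ 0.1 47.6 64.3] z90 0.0654
+j outer 66 [ 0.2 64.1 64.6] z90 0.0654
-journal clip 151 [ -0.1 -58.8  64.6] z90 0.0655
-journal end 93 [ -0.  -68.4  64.4] z90 0.0656
rubber+ 1972 [1.000e-01 2.340e+01 2.505e+02] z90 0.2823
rubber- 216 [ -0.1 -29.   75.6] z90 0.0765
gear 163 [ 0.1 73.  73.8] z90 0.0753
((313.33282470703125, 238.09521484375), (60.70455551147461, 108.27719116210938), 2.337306022644043) [-6.7 -4.5]
gear -16.540056875927668 21.97519885355612
tail -6.408934675226075 6.401146049086896
r+ -21.994814225296437 21.99796054800045
r- -17.598805051979145 17.625656362091796
jaw 0.057 x [-11.4  -9.2   8.7  11. ] zmax 0.0712555139150289
jaw -0.057 x [-11.1  -8.7   9.3  11. ] zmax 0.07157730761930763
```

```bash
python3 - <<'E'
from h import *
z=load("wm3");W=cloud(z)
ps=np.radians(10.5);R=np.array([[np.cos(ps),np.sin(ps)],[-np.sin(ps),np.cos(ps)]])
X=W.copy();X[...,:2]=(W[...,:2]-[.4845,.1414])@R.T
k=(abs(X[...,0])<.003)&(X[...,2]>.069)&(X[...,2]<.078)&(X[...,1]>.055)&(X[...,1]<.085);print("gear y",X[k][:,1].min(),X[k][:,1].max())
k=(abs(X[...,0])<.003)&(X[...,2]>.062)&(X[...,2]<.068)&(X[...,1]<-.05);print("tail y",X[k][:,1].min())
from workcell import *
c=get_obs();print(c["time_s"],c["contact_force"])
hand_in()
E
```

```text
gear y 0.06722664132106743 0.07902005158990644
tail y -0.07359101982548773
22.7917 [-0.46784553  0.03291411  0.3028266 ]
the job is handed in; nothing more can be done
```

I took the thick black toothed roller off the rack, snapped it into both spring clips with its wheel beside the drive pinion, let go, backed away and handed in at 22.8 s. The hand-in reports no verdict, so the results below are from my own checks.

- **Press:** resistance peaked at about 11 N at the mouth of the clips and then turned negative as they drew the roller in. It stopped on a hard seat, where I pressed to about 17 N.
- **Height and level:** both journals are at the same height within about 0.3 mm, with the axis about 58.4 mm above the bench.
- **Position:** the axis is within 0.2 mm of the machine's centreline across and in line with it. The wheel spans y = 67 to 79 mm and the tail ends at −73.6 mm, so it is centred within about 0.5 mm.
- **Clips:** jaw tips show on both sides of each journal. I could not read the jaw angles directly.
- **Other things:** nothing else on the bench looks moved in the last top view, judged by eye. The arm hid most of the small carton there.
- **Failed check:** one colour-mask check of the rubber's centre gave an offset of (−6.7, −4.5) mm. Its outline came out far too wide (about 61 px, against an earlier rubber outline of 43 px), probably from dark shadow or trough pixels. I discarded it in favour of the depth checks above.

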